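# Get the rolling pin out of the short-opening drawer

### The arm

A 6-joint arm with a two-finger parallel gripper is mounted at the origin on the work surface. World frame = base frame: x ahead of the robot, y to its left, z up, the work surface at z = 0. Lengths are in mm, angles in rad, forces in N, time in s.
With the tool pointing down it reaches from about 300 to 775 mm from the base axis. Payload 14.6 kg.
Tool frame: the origin (TCP) lies on the centre line of the jaws, within the pads' length; the fingertips stand 8 mm ahead of it and the grasp point (between the pads) lies 11 mm behind it (ctrl.tip_reach is the distance from the TCP to the fingertips, in mm); z points along the fingers, x is the direction in which the jaws open and shut, and the axes are right-handed (so a half turn about z gives the same grasp; the last joint's range is limited). The gripper opens to 94 mm and grips with 3 to 60 N. Pads are 16 mm wide; open, the fingers measure 119 mm over their backs; the gripper's body (75 mm by 177 mm) begins 78 mm behind the grasp point.
Start: joints at [-1.211, 0.3, 1.521, -0, 1.321, -0.067], TCP at [227.67, -500.655, 213.446] pointing down, gripper open.
Joint ranges: [-3.03, 3.03], [-0.79, 2.21], [0.23, 2.52], [-1.04, 4.18], [0, 3.07], [-2.55, 2.55]. Speed limits (rad/s): [2.22, 2.22, 2.57, 3.14, 3.14, 3.14].

### API

Orientations are given as a 3x3 rotation matrix whose columns are the frame's x, y, z axes.
In Python, from rig import ctrl gives the robot as it stands.
- The arm moves only by the tool step_arm, never from a script. Its argument "commands" is text: rows parted by semicolons, each of 7 numbers parted by spaces: the shift along the world's x, y, z in units of 80 cm (1.0 is 80 cm), then the turn, a rotation vector about the world's x, y, z in units of 360 degrees (1.0 is 360 degrees), then the opening, from -1 (shut) to 1 (fully open). In form: dx dy dz ax ay az fingers; .... A call has 1 to 8 rows; each row shifts and turns the pose as measured when the row begins; what a row does not reach is not made up. A row lasts 1/12 s, in which the tool goes at most 41.7 mm and 7.16 degrees, less where a joint would pass 70% of its speed; a pose out of reach is approached as far as the arm can. A call with a number of a shift or a turn outside -1 to 1 is refused whole. A call with a gripper value outside its range is refused whole. The fingers move at their own pace and stop on an object; "squeeze" is the grip in N (left out, the last holds). Time passes only in rows, so rows that do not move let the fingers close. It gives the time, the measured TCP pose, the force and the opening at its end, in the units of the state.
- ctrl.sense(): the state, without advancing time (a new reading comes with each control period).
- ctrl.grab_frame(name): name is "scene" or "top" or "wrist"; returns a dict with "pixels" (400x640x3 uint8, red, green, blue), "vfov" (degrees; the focal length in pixels is half the picture's height over the tangent of half this angle, whatever the lens; pixels are square), "cx", "cy" (the principal point, pixels), "dist" ([k1, k2, p1, p2, k3] as OpenCV has them; the pictures are not rectified), "view" (4x4, takes a point from world to camera coordinates). Camera axes: x right, y up, looking along -z (the intrinsics and any distortion apply to the point x, -y, -z); pixel columns grow to the right and rows downward; lengths in mm; the calibration is good to about 2 mm. A picture is of the moment at which its call begins. There is no depth.
- ctrl.finish_job(): hands the job in, once; it reports no verdict.
Trained networks look in a picture, given as the dict that the camera call returned (one of the last four; its "shot" number tells which), for a name from the list of things; names that differ only in an ending like _2 or _b are one class to them, and where a whole thing is asked for, a point or a joint stands for the part that bears it (a point fixed in the world has none). Each returns a list of dicts, best first, with "confidence" (0 to 1); they miss things now and then, are a little off and sometimes report something else, mostly with a low value. They report only what shows in the picture. A call takes as long as a camera call.
- ctrl.boxes_of(query, picture): "location" ([x, y, z] in mm, in world coordinates, good to about 4 mm: the middle of the surface that is visible of it).
- ctrl.tip_of(query, picture): "location" ([x, y, z] in mm, in world coordinates, good to about 4 mm: a listed point, or the origin of a listed thing).
The state is a dict: "time_s": time; "joint_pos": joint angles; "joint_velocities": joint speeds; "joint_torque": joint torques, N m; "ee_pos": TCP position; "tcp_rot": TCP orientation; "contact_force": force on the tool from outside, world axes, zero at the start; "ft_torque": the same for the moment, N m; "width": opening from 0.0 (shut) to 1.0 (fully open).
Only numpy, scipy, OpenCV 4.12 (cv2) and the standard library are available. Lean on these libraries where they do the work, as an engineer would, in place of code of your own. Each camera call takes 0.05 s, during which the arm holds its last target. There are 200 camera calls.

### The job

Pull the top drawer of the storage unit out to its stop. The rolling pin inside is longer than the gap that this opens, so tilt it out: bring its near end up over the drawer front, draw its far end out from under the top of the unit, and finish while still holding it in the gripper, roughly level, its middle at least 27 cm above the table, touching nothing else. Leave the drawer open, the wooden spoon in it, the lower drawer shut and the other things where they stand.

Things in the scene. Friction and masses are not known exactly. Their poses are not given: they have to be found in the camera images.
- unit: White plastic unit with two drawers, fixed on the table: 360 deep (its x), 310 wide, 180 high. Origin: under the middle of its front face, on the table; its x points from front to back: drawers open to its -x. Top panel 12 thick, underside at z 168 mm, upper side at z 180: only what an open drawer shows in front of the front face can be reached from above.
- top_drawer (a joint): Upper drawer of the unit, in m: 0 shut, 0.20 fully out at its stop. It starts about half open. About 2.5 N of friction, it stays where it is left and has no spring.
- handle (a point): Middle of the top drawer's D-shaped pull, at z 135 mm: a round grey bar 10 thick and about 100 long across the drawer, its middle line 42 in front of the outside of the drawer front, free from above; moves with the drawer.
- drawer_floor (a point): Point on the top drawer's floor (z 80 mm), in the middle of its front edge, at the inside of the drawer front; moves with the drawer. Inside 345 deep (to the unit's +x from here), 135 to each side. Drawer front 8 thick, upper edge at z 150 mm, 18 below the underside of the unit's top panel; side walls 5 thick, up to z 145.
- rolling_pin: Beech rolling pin, about 0.2 kg, lying lengthwise on the top drawer's floor in its left or right half: barrel 40 in diameter, 180 long, with a handle 20 in diameter at each end, 300 long in all. Origin: middle of its axis (20 above the drawer floor as it lies); its x runs along the pin, as it lies nearly along the unit's x. Both ends are alike.
- wooden_spoon: Wooden spoon, 280 long, stick 12 thick, round flat bowl 42 wide, lying lengthwise in the other half of the top drawer; its axis is 100 or more from the pin's. Origin: middle of its underside. It stays in the drawer.
- low_drawer (a joint): Lower drawer of the unit, in m: 0 shut. It stays shut.
- flat_box: Flat lidded food box on the table, 120 x 190 x 50 high. Origin: centre of its underside.
- tall_box: Tall lidded food box on the table, 100 x 150 x 170 high. Origin: centre of its underside.
- jar: Amber glass jar on the table, 80 in diameter, 120 high. Origin: centre of its underside.
- can: Food can on the table, 74 in diameter, 110 high. Origin: centre of its underside.
- bottle: White bottle on the table, 70 in diameter, 210 high. Origin: centre of its underside.
- mug: White mug on the table, 80 in diameter, 90 high. Origin: centre of its underside.
- bowl: Blue ceramic bowl on the table, 110 in diameter, 50 high. Origin: centre of its underside.

How it is judged:
By the outcome, as a careful person would: the job done as asked, in the order asked, and still so for the second after the job is handed in, while the arm keeps its last pose, push and grip.
It also fails if it takes over 51 s, if anything falls off the work surface, if the arm or the gripper's body presses on something with over 40 N, if the wrist force passes 120 N, or if a joint passes its speed limit or range.

## Working session

There is one attempt and no reset: what is moved stays moved. The work goes in short steps, Python scripts to look and compute and a tool call to move; the robot and the scene stay as the last step left them, time stands still between calls to the robot, and variables do not carry over. Pictures are saved under pics/ and viewed, about 8 in all and at most 12, crops included, and the job is handed in when it is done.

Besides the shell and the picture viewer there is one more tool, called after "Request:" as a command line: name --argument value ..., lists and objects as JSON in quotes. step_arm: Moves the arm, as the interface text tells. Its arguments: {"type":"object","properties":{"commands":{"type":"string"},"squeeze":{"type":"number"}},"required":["commands"]}

```bash
mkdir -p pics
cat > h.py <<'E'
from rig import ctrl
import numpy as np, cv2
def snap(cam,name=None):
    f=ctrl.grab_frame(cam)
    if name: cv2.imwrite('pics/'+name,f['pixels'][:,:,::-1])
    return f
def K(f):
    fl=200/np.tan(np.radians(f['vfov'])/2); return np.array([[fl,0,f['cx']],[0,fl,f['cy']],[0,0,1.]])
def proj(f,P):
    V=np.array(f['view']); P=np.atleast_2d(P); c=P@V[:3,:3].T+V[:3,3]; c=c*[1,-1,-1]
    return cv2.projectPoints(c,np.zeros(3),np.zeros(3),K(f),np.array(f['dist'],float))[0][:,0]
def unproj(f,uv,z):
    V=np.array(f['view']); n=cv2.undistortPoints(np.array(uv,float).reshape(-1,1,2),K(f),np.array(f['dist'],float))[:,0]
    d=np.c_[n[:,0],-n[:,1],-np.ones(len(n))]@V[:3,:3]; o=-V[:3,:3].T@V[:3,3]
    return o+d*((z-o[2])/d[:,2])[:,None]
E
python3 - <<'E'
from h import *
np.set_printoptions(precision=1,suppress=True)
fs=[snap('scene','s0.png'),snap('top','t0.png')]
for f in fs:
    for q in ['unit','handle','drawer_floor','rolling_pin','wooden_spoon','flat_box','tall_box','jar','can','bottle','mug','bowl']:
        r=ctrl.tip_of(q,f); print(q,[(np.array(a['location']),round(a['confidence'],2)) for a in r[:2]])
s=ctrl.sense(); print(s)
E
```

```text
unit [(array([ 660.9, -111.1,   -1.5]), 0.59)]
handle [(array([ 516.7, -136.3,  135. ]), 0.93)]
drawer_floor [(array([ 569.9, -128.5,   78.8]), 0.67), (array([560.9, 447.2,  -2.1]), 0.22)]
rolling_pin []
wooden_spoon [(array([391.3, 498.7,  -0.5]), 0.24)]
flat_box [(array([362.9, 264.9,   1.8]), 0.9)]
tall_box [(array([559.6, 451.6,  -1.7]), 0.76)]
jar [(array([ 365.5, -475.2,    0.2]), 0.78)]
can [(array([ 592.5, -457.7,    1.5]), 0.59)]
bottle [(array([ 477.8, -522.4,    0.9]), 0.84), (array([391.9, 496.6,  -3.3]), 0.74)]
mug [(array([390.1, 497.7,  -0.8]), 0.64), (array([ 364.6, -473.3,    1.8]), 0.22)]
bowl [(array([ 355.9, -249.4,   -0. ]), 0.83)]
unit [(array([ 663.9, -111.7,    0.6]), 0.81)]
handle [(array([ 518.9, -136.1,  140.6]), 0.78)]
drawer_floor [(array([ 568.8, -126.9,   76.2]), 0.89)]
rolling_pin []
wooden_spoon []
flat_box [(array([362.3, 265.3,   2.7]), 0.58)]
tall_box [(array([556.3, 452.1,   4.1]), 0.78)]
jar [(array([ 361. , -472.5,   -1. ]), 0.76)]
can [(array([ 592. , -459.8,    3.6]), 0.98)]
bottle [(array([ 479. , -521.4,   -3.6]), 0.87)]
mug [(array([392.3, 499.5,   1.6]), 0.58)]
bowl [(array([557.4, 452.1,   2.8]), 0.69), (array([ 352.5, -247. ,    1.3]), 0.65)]
{'time_s': 1.3, 'joint_pos': array([-1.2,  0.3,  1.5, -0. ,  1.3, -0.1]), 'joint_velocities': array([-0., -0., -0., -0.,  0., -0.]), 'joint_torque': array([ -0. , -53.2, -35.3,   0.1,   0. ,  -0. ]), 'ee_pos': array([ 227.7, -500.7,  213.5]), 'tcp_rot': array([[ 0.4, -0.9, -0. ],
       [-0.9, -0.4, -0. ],
       [ 0. ,  0. , -1. ]]), 'contact_force': array([0.8, 0.1, 0.2]), 'ft_torque': array([0., 0., 0.]), 'width': 1.0018244925583695}
```

View pics/s0.png

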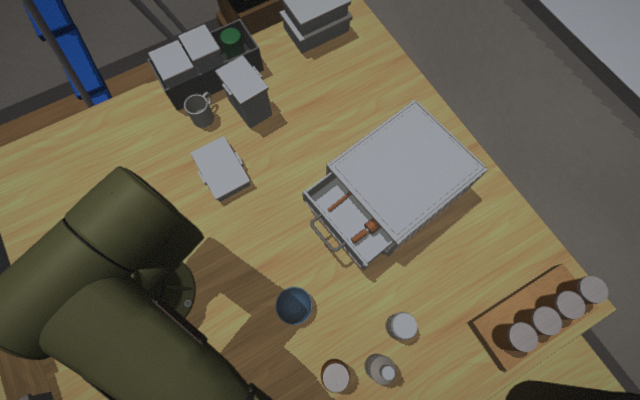

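View pics/t0.png

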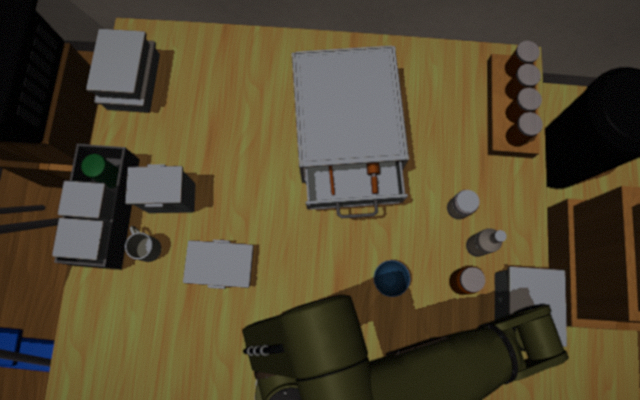

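The scene view shows the half-open drawer around (345,220), with the pin in its right part and the spoon in its left part. In the top view the unit's panel runs (292,50) to (408,160), the pin's near handle is at (374,193) to (374,175), and the grey pull is at (360,210).

Run:
```python
from h import *
np.set_printoptions(precision=1,suppress=True)
f=snap('top')
c=unproj(f,[(292,50),(394,46),(408,160),(300,163)],180);print('panel',c)
for a,b in [(3,0),(2,1),(2,3)]: d=c[b]-c[a];print(np.linalg.norm(d),np.degrees(np.arctan2(d[1],d[0])))
print('pin',unproj(f,[(374,193),(375,175)],100),'bar',unproj(f,[(338,213),(383,210),(360,212)],135))
u=(c[2]+c[3])/2;print('front mid',u)
img=f['pixels'][140:230,285:425,::-1];cv2.imwrite('pics/c.png',cv2.resize(img,None,fx=5,fy=5,interpolation=cv2.INTER_CUBIC))
for q in ['rolling_pin','wooden_spoon']: print(q,ctrl.boxes_of(q,f)[:2])
```

```text
panel [[1001.2   93.9  180. ]
 [1039.3 -212.5  180. ]
 [ 681.1 -267.1  180. ]
 [ 648.3   38.8  180. ]]
357.13355040984084 8.861450927957494
362.3793798348921 8.666310223426159
307.6788572828172 96.11551132119143
pin [[ 597.1 -183.   100. ]
 [ 652.9 -183.1  100. ]] bar [[ 521.3  -79.6  135. ]
 [ 540.  -208.1  135. ]
 [ 529.1 -142.4  135. ]]
front mid [ 664.7 -114.1  180. ]
rolling_pin [{'location': [654.5, -173.9, 110.3], 'confidence': 0.83}]
wooden_spoon [{'location': [615.8, -118.1, 82.3], 'confidence': 0.3}]
```

View pics/c.png

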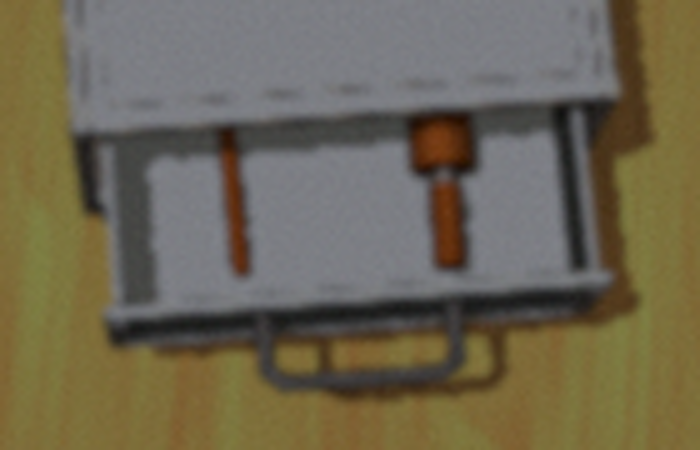

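The top-view crop shows the bar at crop (265–460, 380), the pin's barrel just at the panel edge at (442,145), its handle down to (450,265), and the spoon's stick well to the left. The unit's yaw is about 8.8°. I'm going above the handle.

Request:
step_arm --commands "0.0302 0.0379 0 0 0 0.0172 -0.1;0.0302 0.0379 0 0 0 0.0172 -0.1;0.0302 0.0379 0 0 0 0.0172 -0.1;0.0302 0.0379 0 0 0 0.0172 -0.1;0.0302 0.0379 0 0 0 0.0172 -0.1;0.0302 0.0379 0 0 0 0.0172 -0.1;0.0302 0.0379 0 0 0 0.0172 -0.1;0.0302 0.0379 0 0 0 0.0172 -0.1"

```text
time_s: 2.12
ee_pos: [422.5, -251.4, 213.2]
tcp_rot: [[0.968, -0.252, 0.001], [-0.252, -0.968, -0.001], [0.001, 0.001, -1.0]]
contact_force: [1.3, -1.6, -0.1]
width: 0.474
```

Request:
step_arm --commands "0.0302 0.0379 0 0 0 0.0172 -0.1;0.0302 0.0379 0 0 0 0.0172 -0.1;0.0302 0.0379 0 0 0 0.0172 -0.1;0.0302 0.0379 0 0 0 0.0172 -0.1;0 0 0 0 0 0 -0.1"

```text
time_s: 2.53
ee_pos: [525.4, -118.0, 214.0]
tcp_rot: [[0.978, 0.21, 0.004], [0.21, -0.978, -0.001], [0.004, 0.001, -1.0]]
contact_force: [-0.7, 0.0, 0.8]
width: 0.449
```

```bash
cat > st.py <<'E'
from h import *
np.set_printoptions(precision=3,suppress=True)
s=ctrl.sense(); R=np.array(s['tcp_rot'])
print(s['time_s'],np.array(s['ee_pos']),'yaw',np.degrees(np.arctan2(R[1,0],R[0,0])),'z',R[:,2],'q',np.array(s['joint_pos']),'F',np.array(s['contact_force']),'w',s['width']*94)
E
python3 - <<'E'
from st import *
f=snap('wrist','w1.png')
for q in ['handle','drawer_floor']: print(ctrl.tip_of(q,f)[:1])
E
```

```text
2.5333 [ 525.431 -118.005  214.034] yaw 12.136401302247089 z [ 0.004 -0.001 -1.   ] q [-0.289  0.272  1.556  0.     1.31  -0.501] F [-0.726  0.036  0.784] w 42.23322882126
[{'location': [518.9, -136.2, 136.3], 'confidence': 0.97}]
[]
```

View pics/w1.png

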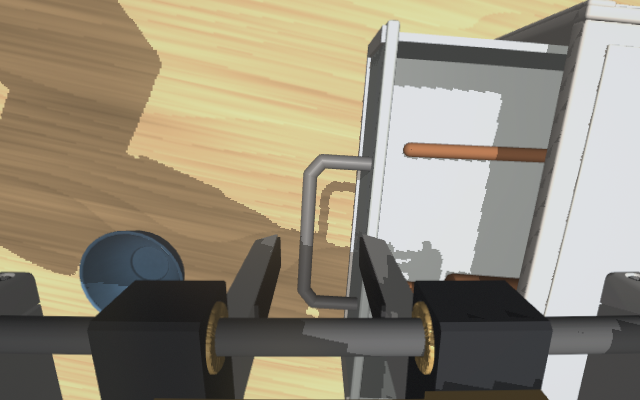

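The wrist picture shows the bar running from (315,160) to (310,300), between and in line with the fingers. The bowl is clear at (130,270). I'm centring, going down, gripping and pulling.

Request:
step_arm --commands "-0.0081 -0.022 0 0 0 -0.0092 -0.1;0 0 -0.0375 0 0 0 -0.1;0 0 -0.0375 0 0 0 -0.1;0 0 -0.0375 0 0 0 -0.1;0 0 0 0 0 0 -0.1"

```text
time_s: 3.1
ee_pos: [513.0, -147.4, 123.6]
tcp_rot: [[0.992, 0.124, 0.008], [0.124, -0.992, -0.004], [0.007, 0.005, -1.0]]
contact_force: [-1.2, 0.8, -0.8]
width: 0.449
```

Request:
step_arm --commands "0 0 0 0 0 0 -0.6;0 0 0 0 0 0 -1;0 0 0 0 0 0 -1;0 0 0 0 0 0 -1" --squeeze 20

```text
time_s: 3.43
ee_pos: [513.1, -150.6, 128.2]
tcp_rot: [[0.993, 0.118, 0.012], [0.118, -0.993, -0.006], [0.011, 0.007, -1.0]]
contact_force: [3.6, -0.0, -1.4]
width: 0.202
```

Request:
step_arm --commands "0 0.006 -0.006 0 0 0 -1;0 0 0 0 0 0 -1;0 0 0 0 0 0 -1"

```text
time_s: 3.68
ee_pos: [513.9, -145.7, 124.9]
tcp_rot: [[0.993, 0.118, 0.015], [0.118, -0.993, -0.007], [0.014, 0.009, -1.0]]
contact_force: [1.2, -4.7, -2.8]
width: 0.099
```

Request:
step_arm --commands "-0.0185 -0.0028 0 0 0 0 -1;-0.0185 -0.0028 0 0 0 0 -1;-0.0185 -0.0028 0 0 0 0 -1;-0.0185 -0.0028 0 0 0 0 -1;-0.0185 -0.0028 0 0 0 0 -1;-0.0124 -0.0018 0 0 0 0 -1;-0.0062 -0.001 0 0 0 0 -1"

```text
time_s: 4.27
ee_pos: [423.3, -159.4, 124.9]
tcp_rot: [[0.992, 0.122, 0.018], [0.122, -0.993, -0.01], [0.017, 0.012, -1.0]]
contact_force: [3.0, -1.0, -8.5]
width: 0.101
```

```bash
python3 st.py
```

```text
4.2667 [ 423.318 -159.435  124.903] yaw 6.996121546048189 z [ 0.018 -0.01  -1.   ] q [-0.44   0.173  1.901 -0.002  1.047 -0.561] F [ 3.046 -0.995 -8.493] w 9.45337993358244
```

Request:
step_arm --commands "-0.0062 -0.001 0 0 0 0 -1;-0.0062 -0.001 0 0 0 0 -1;-0.0062 -0.001 0 0 0 0 -1;-0.0062 -0.001 0 0 0 0 -1;-0.0062 -0.001 0 0 0 0 -1"

```text
time_s: 4.68
ee_pos: [410.2, -161.5, 125.4]
tcp_rot: [[0.992, 0.12, 0.051], [0.12, -0.993, -0.008], [0.049, 0.014, -0.999]]
contact_force: [41.4, 5.8, -33.9]
width: 0.231
```

Stop reached (41 N back-force). I'm easing off and releasing.

Request:
step_arm --commands "0.006 0.001 0.001 0 0 0 -1;0.002 0 0 0 0 0 -0.1;0 0 0 0 0 0 -0.1;0 0 0 0 0 0 -0.1"

```text
time_s: 5.02
ee_pos: [419.0, -160.1, 127.2]
tcp_rot: [[0.991, 0.121, 0.055], [0.121, -0.993, -0.008], [0.054, 0.014, -0.998]]
contact_force: [-0.1, 0.4, -0.5]
width: 0.308
```

Run:
```python
from st import *
f=snap('top','t2.png')
for q in ['handle','drawer_floor','rolling_pin','wooden_spoon']:
    print(q,ctrl.tip_of(q,f)[:1],[a['location'] for a in ctrl.boxes_of(q,f)[:1]])
```

```text
5.0167 [ 418.962 -160.109  127.214] yaw 6.966455100841254 z [ 0.055 -0.008 -0.998] q [-0.457  0.143  1.931  0.021  1.015 -0.589] F [-0.079  0.388 -0.476] w 28.983314302872255
handle [] [[576.3, -110.6, 82.0]]
drawer_floor [{'location': [466.8, -145.4, 77.5], 'confidence': 0.7}] [[575.0, -106.4, 77.6]]
rolling_pin [{'location': [640.2, -177.4, 100.3], 'confidence': 0.83}] [[607.6, -179.1, 115.0]]
wooden_spoon [{'location': [617.6, -53.6, 83.7], 'confidence': 0.7}] [[575.8, -59.1, 91.6]]
```

Request:
step_arm --commands "0 0 0.03 0 0 0 0.3;0 0 0.04 0 0 0 0.3;0 0 0.045 0 0 0 0.3;0 0 0.045 0 0 -0.0188 0.3;0 0 0 0 0 -0.0188 0.3;0 0 0 0 0 -0.0188 0.3;0 0 0 0 0 -0.0188 0.3;0 0 0 0 0 -0.0188 0.3"

```text
time_s: 6.13
ee_pos: [416.8, -159.6, 261.8]
tcp_rot: [[0.881, -0.472, 0.044], [-0.471, -0.882, -0.035], [0.055, 0.01, -0.998]]
contact_force: [-0.2, 0.3, -0.4]
width: 0.65
```

Request:
step_arm --commands "0.02 -0.003 0 0 0 -0.0188 0.3;0.02 -0.003 0 0 0 -0.0188 0.3;0.02 -0.003 0 0 0 -0.0188 0.3;0.02 -0.003 0 0 0 -0.0188 0.3;0.02 -0.003 0 0 0 -0.0188 0.3;0.02 -0.003 0 0 0 -0.0188 0.3;0.02 -0.003 0 0 0 -0.0188 0.3;0.02 -0.003 0 0 0 -0.0188 0.3"

```text
time_s: 6.8
ee_pos: [548.2, -179.2, 262.7]
tcp_rot: [[0.084, -0.996, -0.005], [-0.995, -0.084, -0.059], [0.058, 0.01, -0.998]]
contact_force: [-0.4, 0.0, 0.4]
width: 0.649
```

Run:
```python
from st import *
f=snap('wrist','w3.png')
for q in ['handle','drawer_floor','rolling_pin','unit']:
    print(q,ctrl.tip_of(q,f)[:1],[a['location'] for a in ctrl.boxes_of(q,f)[:1]])
```

```text
6.8 [ 548.241 -179.233  262.704] yaw -85.15595734821942 z [-0.005 -0.059 -0.998] q [-0.354  0.321  1.38  -0.057  1.425  1.141] F [-0.417  0.011  0.373] w 61.0345475717351
handle [] [[572.1, -108.0, 80.3]]
drawer_floor [{'location': [464.5, -145.7, 83.5], 'confidence': 0.6}] [[570.2, -107.4, 82.1]]
rolling_pin [{'location': [644.1, -180.7, 99.3], 'confidence': 0.75}] [[612.5, -182.6, 119.1]]
unit [{'location': [661.9, -115.4, 1.2], 'confidence': 0.58}] [[600.5, -104.9, 81.2]]
```

View pics/w3.png

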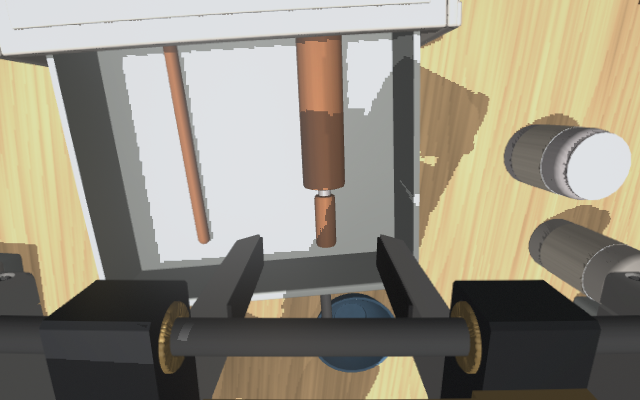

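The wrist view shows the pin's near end at (326,245), its barrel from (323,187) up to the panel edge at (319,38), and the spoon's stick ending at (203,240).

Run:
```python
from st import *
f=snap('wrist')
p=unproj(f,[(326,245),(323.5,187),(319,40)],100);print(p)
d=p[2]-p[0];print('yaw',np.degrees(np.arctan2(d[1],d[0])),np.linalg.norm(p[1]-p[0]),np.linalg.norm(d))
print('panel edge',unproj(f,[(20,54),(440,27)],174), 'front',unproj(f,[(110,303),(415,285)],150))
```

```text
7.25 [ 547.108 -179.187  263.307] yaw -84.74875690471289 z [-0.004 -0.059 -0.998] q [-0.354  0.318  1.383 -0.057  1.424  1.133] F [ 0.452  0.401 -1.06 ] w 61.149198803135
[[ 490.983 -201.229  100.   ]
 [ 549.99  -193.052  100.   ]
 [ 679.947 -176.686  100.   ]]
yaw 7.400040516780678 59.57089950758377 190.5515653440303
panel edge [[ 639.34    24.115  174.   ]
 [ 683.551 -255.788  174.   ]] front [[ 442.9    -12.754  150.   ]
 [ 477.442 -279.306  150.   ]]
```

```bash
cat > go.py <<'E'
from st import *
from scipy.spatial.transform import Rotation as Ro
e=np.array([.992,.129,0]); side=np.array([.129,-.992,0])
def to(P,lean):
    a=np.sin(lean)*e+np.array([0,0,-np.cos(lean)])
    x=side-a*(a@side); x/=np.linalg.norm(x); T=np.c_[x,np.cross(a,x),a]
    rv=(Ro.from_matrix(T)*Ro.from_matrix(R).inv()).as_rotvec()/(2*np.pi)
    print('shift units',(np.array(P)-s['ee_pos'])/800,'turn units',rv, 'deg',np.linalg.norm(rv)*360)
E
python3 -c "
from go import *
to([630.3,-183.2,215],np.radians(12))"
```

```text
7.3 [ 547.189 -179.205  263.312] yaw -84.76669887367395 z [-0.004 -0.059 -0.998] q [-0.354  0.318  1.383 -0.057  1.424  1.133] F [-0.642  0.18   0.347] w 60.80765756931109
shift units [ 0.104 -0.005 -0.06 ] turn units [ 0.013 -0.034  0.007] deg 13.208604054668973
```

Request:
step_arm --commands "0.026 -0.0012 -0.005 0.0035 -0.0085 0.0018 0.3;0.026 -0.0012 -0.005 0.0035 -0.0085 0.0018 0.3;0.026 -0.0012 -0.005 0.0035 -0.0085 0.0018 0.3;0.026 -0.0012 -0.005 0.0035 -0.0085 0.0018 0.3;0 0 0 0 0 0 0.3"

```text
time_s: 7.72
ee_pos: [632.8, -183.1, 249.1]
tcp_rot: [[0.135, -0.966, 0.221], [-0.991, -0.13, 0.035], [-0.005, -0.224, -0.975]]
contact_force: [-1.1, 0.0, 0.6]
width: 0.649
```

```bash
python3 -c "
from go import *
to([630.3,-183.2,150],np.radians(12))
f=snap('wrist','w4.png')
p=unproj(f,[(320,30)],100)
print(proj(f,[[490.9,-201,100],[550,-193,100],[628,-183.5,100]]))"
```

```text
7.7167 [ 632.773 -183.062  249.084] yaw -82.26390020642202 z [ 0.221  0.035 -0.975] q [-0.383  0.408  1.309  0.123  1.233  1.024] F [-1.087  0.008  0.559] w 60.99147832699181
shift units [-0.003 -0.    -0.124] turn units [-0.001  0.002 -0.001] deg 1.021078321688316
[[318.162 378.848]
 [318.243 317.154]
 [319.475 234.212]]
```

Request:
step_arm --commands "-0.0015 0 -0.035 0 0 0 0.3;-0.0015 0 -0.035 0 0 0 0.3;0 0 -0.035 0 0 0 0.3;0 0 -0.035 0 0 0 0.3;0 0 -0.02 0 0 0 0.3;0 0 -0.015 0 0 0 0.3"

```text
time_s: 8.27
ee_pos: [625.0, -182.6, 112.2]
tcp_rot: [[0.136, -0.967, 0.216], [-0.991, -0.134, 0.025], [0.004, -0.218, -0.976]]
contact_force: [1.1, -0.2, 0.7]
width: 0.649
```

```bash
python3 -c "
from go import *
to([630.3,-183.2,95],np.radians(12))
f=snap('wrist','w5.png')"
```

```text
8.2667 [ 624.969 -182.639  112.15 ] yaw -82.18497286519778 z [ 0.216  0.025 -0.976] q [-0.383  0.511  1.487  0.128  0.954  0.987] F [ 1.073 -0.16   0.744] w 61.02332266455322
shift units [ 0.007 -0.001 -0.021] turn units [ 0.001  0.002 -0.001] deg 0.7375519162969945
```

View pics/w5.png

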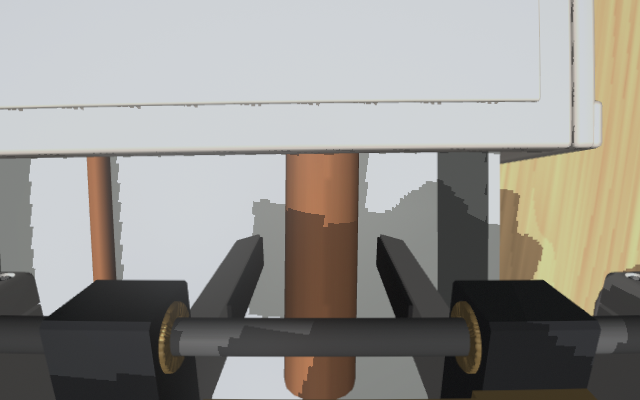

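The barrel at x≈320 is centred between the fingers (263 and 378), and the panel edge at row 150 is clear. I'm going down the last bit and closing.

Request:
step_arm --commands "0.005 -0.0005 -0.012 0 0 0 0.3;0.002 0 -0.008 0 0 0 0.3;0 0 0 0 0 0 -0.1;0 0 0 0 0 0 -1;0 0 0 0 0 0 -1;0 0 0 0 0 0 -1" --squeeze 45

```text
time_s: 8.82
ee_pos: [631.0, -182.9, 96.4]
tcp_rot: [[0.137, -0.967, 0.215], [-0.991, -0.135, 0.024], [0.006, -0.216, -0.976]]
contact_force: [0.3, 0.4, -1.5]
width: 0.417
```

Request:
step_arm --commands "0 0 0 0 0 0 -1;0 0 0 0 0 0 -1"

```text
time_s: 8.98
ee_pos: [631.0, -183.0, 97.1]
tcp_rot: [[0.137, -0.967, 0.215], [-0.991, -0.135, 0.024], [0.006, -0.217, -0.976]]
contact_force: [0.1, -0.3, -2.6]
width: 0.411
```

```bash
python3 -c "
from go import *
to([630.3,-183.2,95],np.radians(12))"
```

```text
8.9833 [ 631.041 -182.999   97.069] yaw -82.12672589470145 z [ 0.215  0.024 -0.976] q [-0.379  0.541  1.479  0.127  0.931  0.988] F [ 0.084 -0.343 -2.65 ] w 38.61470318275989
shift units [-0.001 -0.    -0.003] turn units [ 0.001  0.002 -0.001] deg 0.7721127606570155
```

Gripped at 38.6 mm. I'm pivoting the near end up about the far tip, 18° in all.

Request:
step_arm --commands "0.001 0 0.0095 -0.00107 0.00826 0 -1;0.001 0 0.0092 -0.00107 0.00826 0 -1;0.0014 0.0002 0.009 -0.00107 0.00826 0 -1;0.0014 0.0002 0.009 -0.00107 0.00826 0 -1"

```text
time_s: 9.32
ee_pos: [632.3, -183.2, 126.3]
tcp_rot: [[0.135, -0.991, -0.001], [-0.991, -0.135, -0.004], [0.003, 0.002, -1.0]]
contact_force: [0.1, 0.4, -1.9]
width: 0.415
```

```bash
python3 -c "
from go import *
to([638,-182,140.3],np.radians(-6))"
```

```text
9.3167 [ 632.263 -183.193  126.35 ] yaw -82.2287887327779 z [-0.001 -0.004 -1.   ] q [-0.336  0.615  1.273 -0.004  1.253  1.1  ] F [ 0.05   0.432 -1.915] w 39.04891674063684
shift units [0.007 0.001 0.017] turn units [-0.002  0.016 -0.001] deg 5.926026503281315
```

Request:
step_arm --commands "0.002 0.0003 0.009 -0.001 0.008 0 -1;0.002 0.0003 0.0085 -0.001 0.008 0 -1;0 0 0 0 0 0 -1"

```text
time_s: 9.57
ee_pos: [636.4, -182.6, 142.6]
tcp_rot: [[0.135, -0.985, -0.107], [-0.991, -0.134, -0.018], [0.004, 0.109, -0.994]]
contact_force: [-0.3, -0.4, -1.7]
width: 0.413
```

```bash
python3 -c "
from go import *
f=snap('scene')
cv2.imwrite('pics/s6.png',cv2.resize(f['pixels'][80:290,250:500,::-1],None,fx=3,fy=2.8))
e18=np.array([.992*.951,.129*.951,-.309])
z=R[:,2];g=s['ee_pos']-11*z-np.array([0,0,8.])
print(g, proj(f,[g-138.7*e18,g,g+161*e18])-[250,80])
to([638,-182,140.3],np.radians(-6))"
```

```text
9.5667 [ 636.407 -182.564  142.598] yaw -82.22187065429974 z [-0.107 -0.018 -0.994] q [-0.315  0.67   1.15  -0.051  1.418  1.131] F [-0.319 -0.426 -1.747] w 38.86817663855855
[ 637.585 -182.364  145.533] [[ 79.865 174.863]
 [115.29  150.208]
 [151.408 125.113]]
shift units [ 0.002  0.001 -0.003] turn units [ 0.001 -0.001 -0.001] deg 0.4785962457591407
```

View pics/s6.png

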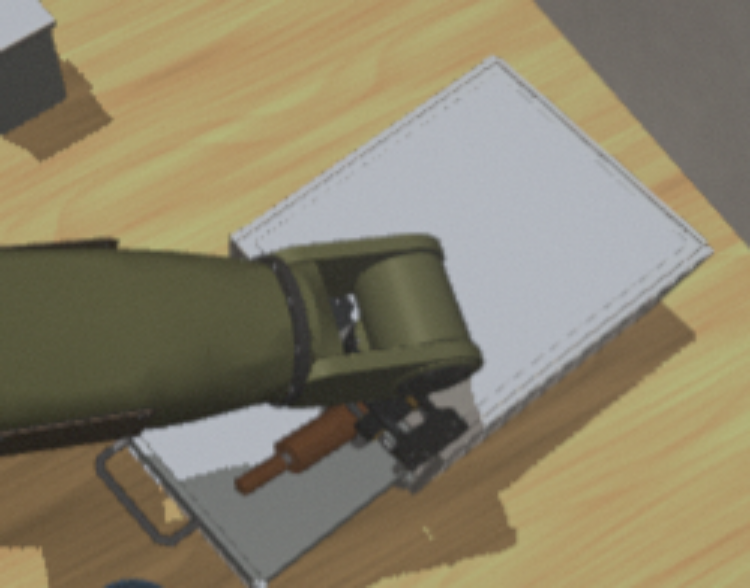

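The near end sits at crop (240,487), which matches my prediction of (240,490), so the pin is tilting with the gripper. Next I slide it out along its own axis.

Request:
step_arm --commands "-0.012 -0.0015 0.004 0 0 0 -1;-0.0177 -0.0023 0.0058 0 0 0 -1;-0.0177 -0.0023 0.0058 0 0 0 -1;-0.0177 -0.0023 0.0058 0 0 0 -1;-0.0177 -0.0023 0.0058 0 0 0 -1"

```text
time_s: 10.03
ee_pos: [566.5, -190.4, 158.4]
tcp_rot: [[0.136, -0.986, -0.101], [-0.991, -0.136, -0.014], [0.0, 0.102, -0.995]]
contact_force: [0.4, 0.0, -1.9]
width: 0.414
```

Request:
step_arm --commands "-0.0177 -0.0023 0.0068 0 0 0 -1;-0.0177 -0.0023 0.0068 0 0 0 -1;-0.0177 -0.0023 0.0068 0 0 0 -1;-0.0177 -0.0023 0.0068 0 0 0 -1;-0.0177 -0.0023 0.0068 0 0 0 -1;-0.0177 -0.0023 0.0068 0 0 0 -1;-0.0177 -0.0023 0.0068 0 0 0 -1;0 0 0 0 0 0 -1"

```text
time_s: 10.7
ee_pos: [456.3, -203.2, 193.7]
tcp_rot: [[0.133, -0.987, -0.088], [-0.991, -0.133, -0.011], [-0.0, 0.089, -0.996]]
contact_force: [-0.1, 0.1, -1.8]
width: 0.414
```

```bash
python3 st.py
```

```text
10.7 [ 456.276 -203.236  193.721] yaw -82.33151774317247 z [-0.088 -0.011 -0.996] q [-0.466  0.25   1.634 -0.051  1.331  0.985] F [-0.06   0.135 -1.77 ] w 38.919136930778805
```

Request:
step_arm --commands "0 0 0.025 0 0 0 -1;0 0 0.03 0 0 0 -1;0 0 0.03 0 0 0 -1;0 0 0.03 0 0 0 -1;0 0 0.03 0.001 -0.008 0 -1;0 0 0.025 0.001 -0.008 0 -1;0 0 0.01 0.001 -0.008 0 -1;0 0 0 0.001 -0.008 0 -1"

```text
time_s: 11.37
ee_pos: [455.9, -201.6, 338.3]
tcp_rot: [[0.134, -0.983, 0.127], [-0.991, -0.133, 0.017], [0.0, -0.128, -0.992]]
contact_force: [-0.4, -0.9, -3.1]
width: 0.411
```

Request:
step_arm --commands "0 0 0 0.001 -0.008 0 -1;0 0 0 0.001 -0.008 0 -1;0 0 0 0 0 0 -1;0 0 0 0 0 0 -1"

```text
time_s: 11.7
ee_pos: [455.9, -201.8, 337.8]
tcp_rot: [[0.131, -0.962, 0.238], [-0.991, -0.128, 0.028], [0.004, -0.24, -0.971]]
contact_force: [-0.0, -0.1, -2.1]
width: 0.416
```

```bash
python3 -c "
from go import *
f=snap('top','t7.png')
for q in ['rolling_pin','wooden_spoon','drawer_floor','unit']: print(q,ctrl.tip_of(q,f)[:1])
g=snap('scene','s7.png');print(ctrl.tip_of('rolling_pin',g)[:1])
print(np.degrees(np.arcsin(R[:,2]@e)))
p=s['ee_pos']-11*R[:,2]-[0,0,8];pts=[p-138.7*e,p+161*e];print(proj(g,pts),proj(f,pts))
cv2.imwrite('pics/m7.png',np.vstack([x['pixels'][50:300,100:560,::-1] for x in (f,g)]))
"
```

```text
11.7 [ 455.866 -201.791  337.813] yaw -82.48435777456092 z [ 0.238  0.028 -0.971] q [-0.571 -0.006  1.603  0.156  1.358  0.849] F [-0.019 -0.15  -2.093] w 39.06509193775649
rolling_pin [{'location': [559.6, 451.8, 1.2], 'confidence': 0.63}]
wooden_spoon [{'location': [616.2, -54.2, 83.8], 'confidence': 0.78}]
drawer_floor [{'location': [462.4, -142.2, 83.2], 'confidence': 0.96}]
unit [{'location': [661.7, -110.7, 3.2], 'confidence': 0.97}]
[{'location': [468.2, -199.3, 338.7], 'confidence': 0.8}]
13.888910158239279
[[262.877 291.874]
 [365.415 213.552]] [[394.445 285.656]
 [384.179 163.794]]
```

View pics/m7.png

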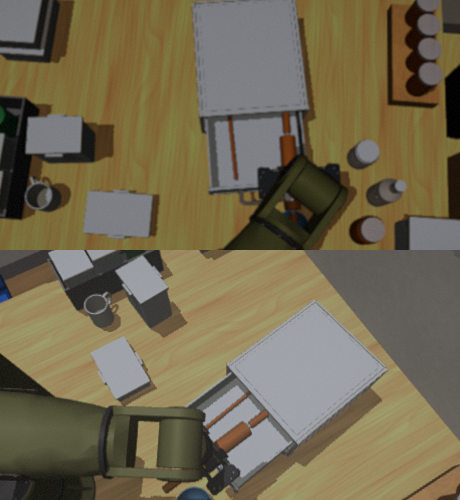

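The pin's far end is where a level pin should put it: (284,114) in the top crop and (265,413) in the scene crop. The drawer is still open with the spoon in it, so I'm handing in.

```bash
python3 -c "
from st import *
print(ctrl.finish_job())"
```

```text
12.05 [ 456.361 -201.654  337.94 ] yaw -82.4164624656942 z [ 0.238  0.028 -0.971] q [-0.57  -0.004  1.601  0.157  1.359  0.849] F [-0.921 -0.368 -1.985] w 39.16140041046746
the job is handed in; nothing more can be done
None
```

The rolling pin is out and held in the gripper, and the job was handed in at about 12 s of the 51 s allowed. I pulled the top drawer to its stop, gripped the pin's barrel near its middle and pivoted its near end up about 18° over the drawer front. I then slid it out along its own axis, raised it and levelled it.

**What the last checks showed:**
- **Pin:** its middle is about 34 cm above the table and it is within about 2° of level. The grip width is steady at 39 mm, and the force reading is only about the pin's own weight, so it is touching nothing else.
- **Drawer:** it is still open with the spoon in it. The 41 N that built up during the pull showed it had reached its stop. The detector put the drawer floor point about 10 mm further out than I calculated, which is more than its stated error, but it does not suggest the drawer is short of its stop.
- **Other things:** nothing looked moved in the last pictures. I did not re-measure the lower drawer or the objects on the table.

**What disagreed:** the pin detector misfired once in the last top view, reporting it where the tall box stands. The scene view and my own projection agreed on the true position.

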